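Fold away the three-bar bench arm

ROBOT

A 6-joint arm with a two-finger parallel gripper is mounted at the origin on the work surface. World frame = base frame: x ahead of the robot, y to its left, z up, the work surface at z = 0. Lengths are in mm, angles in degrees, forces in N, time in s.
With the tool pointing down it reaches from about 350 to 850 mm from the base axis. Payload 8.1 kg.
Tool frame: the origin (TCP) lies midway between the tips of the shut fingers; the grasp point (between the pads) lies 19 mm behind it (hold_point_z is the distance from the TCP to the grasp point, in mm); z points along the fingers, y is the direction in which the jaws open and shut (so a half turn about z gives the same grasp; the last joint's range is limited). The gripper opens to 85 mm and grips with 20 to 120 N. Pads are 22 mm wide; open, the fingers measure 114 mm over their backs; the gripper's body (76 mm by 85 mm) begins 54 mm behind the grasp point. The pads swing forward as they close: fully open they stand 13 mm farther back than shut.
Start: joints at [-81.44, 7.471, 85.268, -0, 87.261, -4.893], TCP at [139.609, -583.536, 231.292] pointing down, gripper open.
Joint ranges: [-169.43, 169.43], [-51.17, 129.36], [1.28, 143.12], [-76.62, 256.62], [0, 156.53], [-152.29, 152.29]. Speed limits (degrees/s): [136.94, 136.94, 159.86, 180, 180, 180].

INTERFACE

Orientations are given as [roll, pitch, yaw] about the fixed x, y, z axes, in that order (R = Rz(yaw) Ry(pitch) Rx(roll)).
In Python, from bench import sense, snapshot, camera_params, hand_in, hold_point_z gives the robot as it stands.
- The arm moves only by the tool servo_tool, never from a script. Its argument "motion" is a list of rows, each a list of 7 numbers: the finger opening in mm, from 0 to 85.4, then the shift along the tool's x, y, z in mm, then the turn, a rotation vector about the tool's x, y, z in rad. A call has 1 to 10 rows; each row shifts and turns the pose as measured when the row begins, along the tool's axes as they then stand; what a row does not reach is not made up. A row lasts 1/10 s, in which the tool goes at most 50 mm and 8.59 degrees, less where a joint would pass 70% of its speed; a pose out of reach is approached as far as the arm can. A call with a gripper value outside its range is refused whole. The fingers move at their own pace and stop on an object; "force" is the grip in N (left out, the last holds). Time passes only in rows, so rows that do not move let the fingers close. It gives the time, the measured TCP pose, the force and the opening at its end, in the units of the state.
- sense(): the state, without advancing time (a new reading comes with each control period).
- snapshot(name): name is "side" or "top" or "wrist"; returns the picture (420x560x3 uint8, blue, green, red); there is no depth.
- camera_params(name): a dict with "fx", "fy", "cx", "cy" (pixels), "D" ([k1, k2, p1, p2, k3] as OpenCV has them; the pictures are not rectified), "R" (3x3) and "t" (3): a world point X has camera coordinates R X + t; the wrist camera has in their place "tool_from_camera" (4x4, takes a point from camera to tool coordinates, whose origin is the TCP and whose axes are the flange's). Camera axes: x right, y down, z forward; pixel columns grow to the right and rows downward; lengths in mm; the calibration is good to about 2 mm. A picture is of the moment at which its call begins: read the wrist's pose just before it. camera_params takes no time and is no camera call.
- hand_in(): hands the job in, once; it reports no verdict.
The state is a dict: "time": time; "joint_pos": joint angles; "qd": joint speeds; "joint_efforts": joint torques, N m; "tool_pos": TCP position; "tcp_rot": TCP orientation; "ft_force": force on the tool from outside, world axes, zero at the start; "wrist_torque": the same for the moment, N m; "finger_gap": finger opening in mm.
Only numpy, scipy, OpenCV 4.12 (cv2) and the standard library are available. Lean on these libraries where they do the work, as an engineer would, in place of code of your own. Each camera call takes 0.05 s, during which the arm holds its last target. There are 200 camera calls.

TASK

Fold away the larger folding arm, the one of three aluminium bars: first swing its short end bar fully back over the long bar, while the long bar is still swung out; then swing the long bar fully home over the rail that is fixed to the bench, so that all three bars lie on one line. Leave the smaller two-bar stay as it is.

Things in the scene. Friction and masses are not known exactly. Their poses are not given: they have to be found in the camera images.
- rail: Fixed bar of the larger folding arm: aluminium rail 240 x 34 x 12 mm flat on the bench, from 30 mm behind its hinge to 210 mm ahead. Origin on the hinge axis at bench height; x along the rail (direction of the folded arm), z up. Steel hinge cap 26 mm across, 34 mm high. Over it the long bar turns about this origin, and above that the short bar about the long bar's far end, like a folding ruler.
- long_link (a joint): Angle a (rad) of the long bar from the rail: 0 folded over the rail (hard stop), grows clockwise from above, to 2.6. Bar 160 mm between hinges, 24 wide, 14-22 mm above the bench. An upright steel elbow pin, 16 mm across, top 90 mm above the bench, is fixed to its far end: in the rail's frame at (0.160 cos a, -0.160 sin a) m. Stiff hinge, about 5 N at the pin; stays where left.
- short_link (a joint): Angle b (rad) of the short end bar from the long bar: 0 folded back over it (hard stop), grows counter-clockwise from above, to 2.6. Bar 110 mm from elbow pin to end pin, 22 wide, 24-32 mm above the bench. The end pin (16 mm across, top at 90 mm) is, in the rail's frame, at elbow pin + 0.110 (cos(b-a+pi), sin(b-a+pi)) m. Takes about 2 N at the pin; stays where left.
- stay_pin (a point): Top (60 mm above the bench) of the only pin, 12 mm across, of the smaller bystander stay, which has just two bars: a fixed rail 160 mm long and a swinging bar 100 mm long. It must be left as it is.
Mind the look-alikes: they are no part of the job. What is shaped like the rail but yellow is not meant.

How it is judged (in metres and radians):
On the way, in this order (a step that is already met when the one before it is completed fails the run):
1. the short end bar is folded back over the long bar (within 12 degrees) while the long bar is still swung out by more than 50 degrees (value of joint short_link below 0.21 rad and value of joint long_link above 0.87 rad), for 0.1 s.
2. the long bar is folded home over the rail (within 12 degrees) with the short bar still folded (value of joint each of short_link, long_link below 0.21 rad), for 0.2 s.
At the end, for the whole second after the job is handed in: Both bars of the larger arm are folded home, each within 12 degrees, and at rest; the pin of the smaller stay is within 20 mm of where it was (all of step 2 and velocity of joint long_link between -0.1 and 0.1 rad/s and velocity of joint short_link between -0.1 and 0.1 rad/s and distance of stay_pin from where it was at the start of the episode below 0.02 m); the robot touches nothing.
It fails at once if the long bar is swung in to less than 40 degrees from the rail while the short bar is still more than 26 degrees open (value of joint long_link below 0.7 rad and value of joint short_link above 0.45 rad).
It fails at once if the smaller stay is moved (its pin by more than 20 mm) (distance of stay_pin from where it was at the start of the episode above 0.02 m).
It also fails if it takes over 54 s, if anything falls off the work surface, if the arm or the gripper's body presses on something with over 40 N, if the wrist force passes 120 N, or if a joint passes its speed limit or range.

## Working session

There is one attempt and no reset: what is moved stays moved. The work goes in short steps, Python scripts to look and compute and a tool call to move; the robot and the scene stay as the last step left them, time stands still between calls to the robot, and variables do not carry over. Pictures are saved under pics/ and viewed, about 8 in all and at most 12, crops included, and the job is handed in when it is done.

Besides the shell and the picture viewer there is one more tool, called after ">>>" as a command line: name --pt "numbers of a row" for each row, then --argument value for the rest. servo_tool: Moves the arm, as the interface text tells. Its arguments: {"type":"object","properties":{"motion":{"type":"array"},"force":{"type":"number"}},"required":["motion"]}

```bash
mkdir -p pics
cat > h.py <<'E'
import numpy as np, cv2
from bench import *
def pix2world(name,uv,z):
    c=camera_params(name);K=np.array([[c['fx'],0,c['cx']],[0,c['fy'],c['cy']],[0,0,1]])
    p=cv2.undistortPoints(np.array([uv],float).reshape(-1,1,2),K,np.array(c['D'])).reshape(-1,2)
    R=np.array(c['R']);t=np.array(c['t']);C=-R.T@t
    d=np.c_[p,np.ones(len(p))]@R
    z=np.broadcast_to(z,len(p))
    return C+d*((z-C[2])/d[:,2])[:,None]
E
python3 - <<'E'
from h import *
print(sense())
for n in("top","side"): cv2.imwrite(f"pics/{n}0.png",snapshot(n))
E
```

```text
{'time': 0.0, 'joint_pos': array([-8.14397138e+01,  7.51553104e+00,  8.53317215e+01,  1.71422108e-04,
        8.72606165e+01, -4.89307396e+00]), 'qd': array([ 0.08443307, -0.05483649, -0.03112943, -0.02143133, -0.0620856 ,
       -0.00743054]), 'joint_efforts': array([-1.34418701e-04, -5.69392061e+01, -5.00562823e+01, -3.84221694e-04,
        1.46655750e-02, -1.64530832e-05]), 'tool_pos': array([ 139.53082873, -582.97182877,  230.21661192]), 'tcp_rot': array([-1.79892539e+02, -9.37143460e-03,  1.34533430e+01]), 'ft_force': array([ 0.36166633, -0.12548209,  1.01109043]), 'wrist_torque': array([-0.03321319,  0.02508598,  0.02065504]), 'finger_gap': 85.56036403333803}
```

View pics/top0.png

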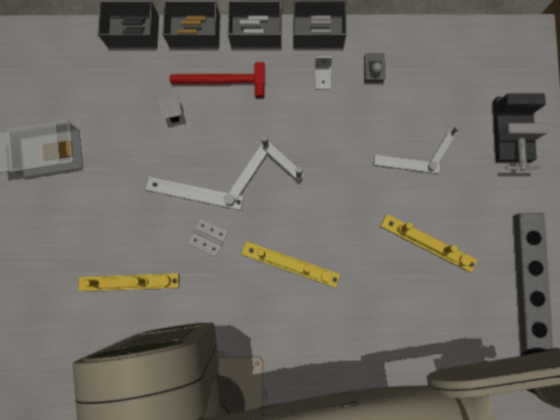

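View pics/side0.png

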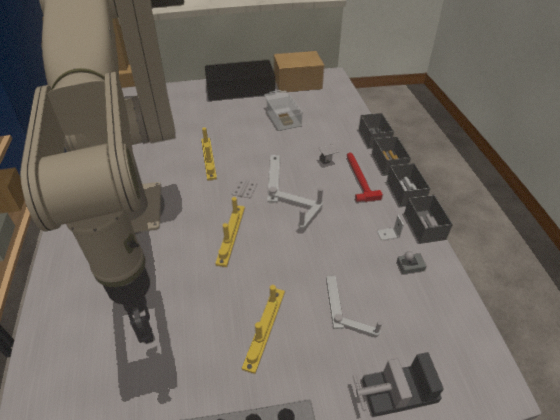

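The top view shows these candidates:
- **Larger arm (aluminium, three bars):** rail (150,184)–(240,203), hinge about (230,199), elbow pin about (265,143), end pin about (298,175).
- **Look-alikes:** the two-bar stay with hinge (433,167) and pin (454,130), and three yellow folded arms at (129,283), (291,264) and (429,243).

The aluminium three-bar arm is the one to fold. The side view agrees: its pins are at (320,195) and (302,218). I'll check this in a close crop.

Run:
```python
from h import *
im=cv2.imread("pics/top0.png")[120:220,140:320]
cv2.imwrite("pics/crop1.png",cv2.resize(im,None,fx=4.4,fy=4.4,interpolation=cv2.INTER_CUBIC))
n="top"
print(pix2world(n,[(230,199),(150,184),(265,143),(298,175),(433,167),(454,130)],[34,12,90,90,20,60]).round(0))
c=camera_params(n);print(-np.array(c['R']).T@c['t'])
```

```text
[[ 479.  -28.   34.]
 [ 519.  172.   12.]
 [ 601. -114.   90.]
 [ 526. -190.   90.]
 [ 562. -518.   20.]
 [ 643. -560.   60.]]
[ 273.5461337  -183.21085019 1225.54667659]
```

View pics/crop1.png

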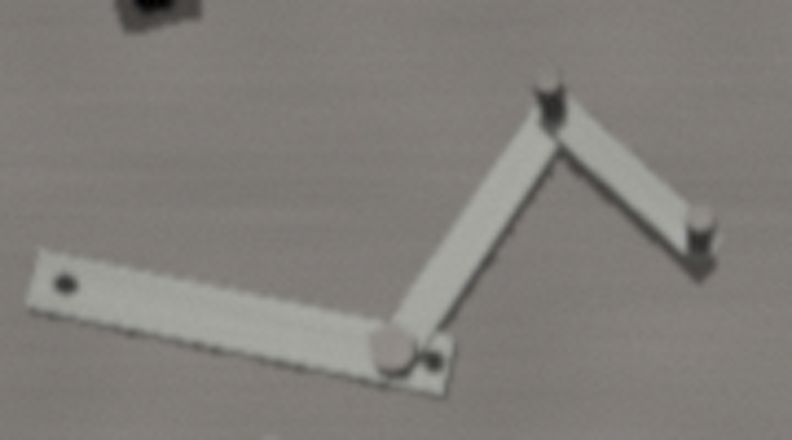

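The crop confirms the choice: cap top at crop (393,345), elbow pin top (549,78), end pin top (702,212), rail ends (35,280) and (448,365).

```bash
cat > fit.py <<'E'
from h import *
from scipy.optimize import least_squares
def model(p):
    x,y,th,a,b=p
    H=np.array([x,y]);u=lambda q:np.array([np.cos(q),np.sin(q)])
    E=H+160*u(th-a);P=E+110*u(th-a+b+np.pi)
    return np.r_[H,H+210*u(th),H-30*u(th),E,P]
def fit(name,uv,z):
    m=pix2world(name,uv,z)[:,:2].ravel()
    r=least_squares(lambda p:model(p)-m,[m[0],m[1],1.4,2,1.5])
    return r.x,r.fun
E
python3 - <<'E'
from fit import *
cr=np.array([(393,345),(35,280),(448,365),(549,78),(702,212)])/4.4+[140,120]
p,f=fit("top",cr,[34,12,12,90,90]);print(p[:2],np.degrees(p[2:]),f.round(1));print(model(p).reshape(-1,2).round(1))
s=sense();print(hold_point_z,s['tool_pos'])
E
```

```text
[479.21343595 -26.74160378] [ 78.72087231 111.09794267  80.64106808] [-1.  -0.1  0.5  1.8  0.4 -1.6  0.7  0.6 -0.6 -0.6]
[[ 479.2  -26.7]
 [ 520.3  179.2]
 [ 473.3  -56.2]
 [ 614.3 -112.4]
 [ 541.1 -194.5]]
18.700000000000003 [ 139.55124004 -583.03309165  230.32098005]
```

The model fits within 2 mm: hinge (479,-27), theta 78.7°, a = 111°, b = 80.6°, elbow (614,-112), end pin (541,-194). I'll loosely cage the pin between the fingers and follow the arcs. First I move above the end pin.

>>> servo_tool --pt "60 40 -24 0 0 0 0" --pt "60 48 -28 0 0 0 0" --pt "60 48 -28 0 0 0 0" --pt "60 48 -28 0 0 0 0" --pt "60 48 -28 0 0 0 0" --pt "60 48 -28 0 0 0 0" --pt "60 48 -28 0 0 0 0" --pt "60 48 -28 0 0 0 0" --pt "60 40 -24 0 0 0 0" --pt "60 20 -12 0 0 0 0" --force 20

```text
time: 1.1
tool_pos: [479.6, -252.5, 225.8]
tcp_rot: [-179.5, 0.1, 12.9]
ft_force: [-0.5, -0.2, -0.9]
finger_gap: 60.1
```

```bash
cat > go.py <<'E'
import sys
from h import *
from scipy.spatial.transform import Rotation as Ro
def res(x,y,z,yaw):
    s=sense();R=Ro.from_euler('xyz',s['tcp_rot'],degrees=True)
    d=R.inv().apply(np.array([x,y,z])-s['tool_pos'])
    w=(R.inv()*Ro.from_euler('xyz',[180,0,yaw],degrees=True)).as_rotvec()
    print('t',round(s['time'],2),'pos',s['tool_pos'].round(1),'rot',s['tcp_rot'].round(1),'F',s['ft_force'].round(1),'gap',round(s['finger_gap'],1))
    print('shift',d.round(1),'turn',w.round(3))
if __name__=="__main__": res(*map(float,sys.argv[1:]))
E
python3 go.py 541 -194.5 200 48.2
```

```text
t 1.1 pos [ 479.6 -252.5  225.8] rot [-1.795e+02  1.000e-01  1.290e+01] F [-0.5 -0.2 -0.9] gap 60.1
shift [ 72.9 -42.6  26. ] turn [-0.009 -0.    -0.615]
```

>>> servo_tool --pt "50 37 -21 10 0 0 0" --pt "50 35 -20 10 0 0 0" --pt "50 0 0 5 0 0 -0.12" --pt "50 0 0 5 0 0 -0.13" --pt "50 0 0 0 0 0 -0.13" --pt "50 0 0 0 0 0 -0.13" --pt "50 0 0 0 0 0 -0.11" --pt "50 0 0 0 0 0 0"

```text
time: 1.9
tool_pos: [543.6, -186.8, 189.8]
tcp_rot: [-179.1, -0.1, 50.2]
ft_force: [-0.7, -1.0, 0.4]
finger_gap: 49.9
```

Run:
```python
from h import *
from go import res
res(541,-194.5,52,48.2)
cv2.imwrite("pics/w1.png",snapshot("wrist"))
```

```text
t 1.9 pos [ 543.6 -186.8  189.8] rot [-1.791e+02 -1.000e-01  5.020e+01] F [-0.7 -1.   0.4] gap 49.9
shift [ -7.9   5.1 137.7] turn [-0.016 -0.001  0.036]
```

View pics/w1.png

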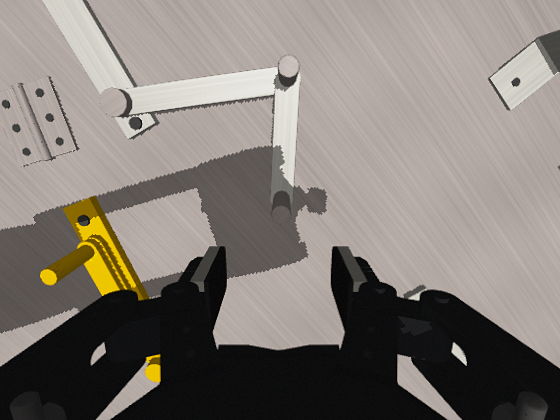

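The wrist view shows the end pin top at (281,213), between the finger planes, the elbow pin top at (288,66) and the cap at (115,101). I'll check these positions numerically.

```bash
cat >> h.py <<'E'
from scipy.spatial.transform import Rotation as Ro
def wrist2world(uv,z,s):
    c=camera_params("wrist");K=np.array([[c['fx'],0,c['cx']],[0,c['fy'],c['cy']],[0,0,1]])
    p=cv2.undistortPoints(np.array([uv],float).reshape(-1,1,2),K,np.array(c['D'])).reshape(-1,2)
    T=np.array(c['tool_from_camera']);R=Ro.from_euler('xyz',s['tcp_rot'],degrees=True).as_matrix()
    C=s['tool_pos']+R@T[:3,3];d=np.c_[p,np.ones(len(p))]@(R@T[:3,:3]).T
    return C+d*((np.array(z)-C[2])/d[:,2])[:,None]
E
python3 - <<'E'
from h import *
print(wrist2world([(281,213),(288,66),(115,101)],[90,90,34],sense()).round(1))
E
```

```text
[[ 540.6 -187.7   90. ]
 [ 613.7 -107.9   90. ]
 [ 481.9  -22.3   34. ]]
```

>>> servo_tool --pt "50 -6 2 10 -0.016 0 0.036" --pt "50 0 0 25 0 0 0" --pt "50 0 0 25 0 0 0" --pt "50 0 0 10 0 0 0"

```text
time: 2.35
tool_pos: [542.7, -193.6, 120.1]
tcp_rot: [179.7, -0.2, 47.0]
ft_force: [-1.3, -0.5, -0.7]
finger_gap: 50.3
```

```bash
python3 go.py 541 -192.5 52 48.2
```

```text
t 2.35 pos [ 542.7 -193.6  120.1] rot [179.7  -0.2  47. ] F [-1.3 -0.5 -0.7] gap 50.3
shift [-0.6 -2.3 68.1] turn [ 0.005 -0.003 -0.021]
```

>>> servo_tool --pt "50 -1 -2 18 0 0 -0.02" --pt "50 0 0 18 0 0 0" --pt "50 0 0 18 0 0 0" --pt "50 0 0 14 0 0 0" --pt "26 0 0 0 0 0 0" --pt "26 0 0 0 0 0 0" --pt "26 0 0 0 0 0 0" --pt "26 0 0 0 0 0 0"

```text
time: 3.15
tool_pos: [541.9, -193.7, 51.9]
tcp_rot: [179.6, -0.2, 47.4]
ft_force: [1.2, -0.0, -0.1]
finger_gap: 25.9
```

Run:
```python
from h import *
from go import res
res(541,-192.5,52,48.2)
cv2.imwrite("pics/w2.png",snapshot("wrist"))
```

```text
t 3.15 pos [ 541.9 -193.7   51.9] rot [179.6  -0.2  47.4] F [ 1.2 -0.  -0.1] gap 25.9
shift [ 0.3 -1.5 -0.1] turn [ 0.006 -0.003 -0.013]
```

View pics/w2.png

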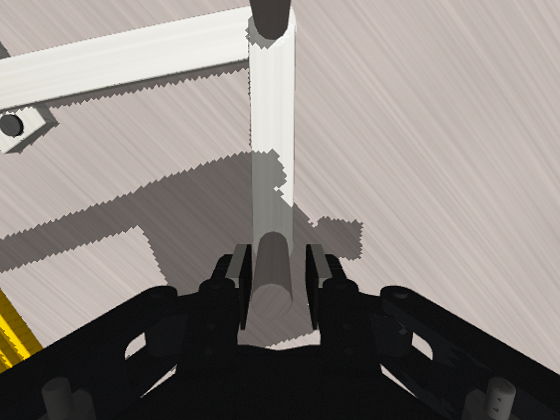

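The pin is caged between the pads, with its top at (271,298). I start the arc.

>>> servo_tool --pt "26 0.4 -8 0 0 0 0.06" --pt "26 0.4 -9.6 0 0 0 0.087" --pt "26 0.4 -9.6 0 0 0 0.087" --pt "26 0.4 -9.6 0 0 0 0.087" --pt "26 0.4 -9.6 0 0 0 0.087" --pt "26 0.4 -9.6 0 0 0 0.087"

```text
time: 3.8
tool_pos: [514.6, -150.0, 56.7]
tcp_rot: [179.3, -0.7, 18.0]
ft_force: [-0.2, -0.9, -1.3]
finger_gap: 26.2
```

```bash
cat > arc.py <<'E'
import sys
from go import *
# arc state: centre x y, arm radius; prints polar position of the TCP about centre and residual to polar target
cx,cy,r,flip=map(float,sys.argv[1:5])
s=sense();d=s['tool_pos'][:2]-[cx,cy];ang=np.degrees(np.arctan2(d[1],d[0]))
print('polar r',np.hypot(*d).round(1),'ang',ang.round(1),'(mod360',(ang%360).round(1),') yaw wanted',((ang+flip+180)%360-180).round(1))
a=np.radians(float(sys.argv[5]));res(cx+r*np.cos(a),cy+r*np.sin(a),52,np.degrees(a)+flip)
E
python3 arc.py 614 -111 110 180 190
```

```text
polar r 106.8 ang -158.6 (mod360 201.4 ) yaw wanted 21.4
t 3.8 pos [ 514.6 -150.    56.7] rot [179.3  -0.7  18. ] F [-0.2 -0.9 -1.3] gap 26.2
shift [ -2.4 -21.7   4.4] turn [ 0.012 -0.014  0.139]
```

>>> servo_tool --pt "26 -0.8 -9.6 2 0.006 -0.007 0.06" --pt "26 -0.8 -9.6 2 0.006 -0.007 0.075" --pt "26 0 -9.6 0 0 0 0.075" --pt "26 0 -9.6 0 0 0 0.085" --pt "26 0.4 -9.6 0 0 0 0.085" --pt "26 0.4 -9.6 0 0 0 0.085"

```text
time: 4.4
tool_pos: [509.0, -95.2, 57.4]
tcp_rot: [179.7, -0.5, -9.9]
ft_force: [-0.8, -1.7, -1.9]
finger_gap: 26.1
```

```bash
python3 arc.py 614 -111 110 180 147
```

```text
polar r 106.1 ang 171.4 (mod360 171.4 ) yaw wanted -8.6
t 4.4 pos [509.  -95.2  57.4] rot [179.7  -0.5  -9.9] F [-0.8 -1.7 -1.9] gap 26.1
shift [  4.9 -45.6   5.2] turn [ 0.003 -0.009  0.402]
```

>>> servo_tool --pt "26 -0.8 -9 2 0 -0.008 0.07" --pt "26 -0.5 -9 2 0 0 0.08" --pt "26 0 -9 1 0 0 0.08" --pt "26 0.2 -9 0 0 0 0.08" --pt "26 0.2 -8 0 0 0 0.07"

```text
time: 4.9
tool_pos: [524.2, -53.9, 56.0]
tcp_rot: [179.7, -0.4, -32.7]
ft_force: [-0.1, -1.6, -2.3]
finger_gap: 25.8
```

```bash
python3 arc.py 614 -111 110 180 146
```

```text
polar r 106.4 ang 147.5 (mod360 147.5 ) yaw wanted -32.5
t 4.9 pos [524.2 -53.9  56. ] rot [179.7  -0.4 -32.7] F [-0.1 -1.6 -2.3] gap 25.8
shift [-3.6 -3.   3.9] turn [ 0.005 -0.008  0.022]
```

>>> servo_tool --pt "26 -1 -3 2 0 -0.008 0.01" --pt "26 -1 -2 2 0 0 0.01" --pt "26 0 0 0 0 0 0" --pt "26 0 0 0 0 0 0"

```text
time: 5.3
tool_pos: [526.7, -48.5, 53.5]
tcp_rot: [179.8, -0.1, -33.7]
ft_force: [-0.1, -0.2, -0.1]
finger_gap: 26.1
```

Run:
```python
from h import *
from go import res
res(614,-111,150,-32.4)
im=snapshot("top");cv2.imwrite("pics/top2full.png",im);a=snapshot("wrist")
a=cv2.resize(a,(400,300));b=cv2.resize(im[110:230,130:290],(400,300),interpolation=cv2.INTER_CUBIC)
cv2.imwrite("pics/c2.png",np.hstack([b,a]))
```

```text
t 5.3 pos [526.7 -48.5  53.5] rot [ 1.798e+02 -1.000e-01 -3.370e+01] F [-0.1 -0.2 -0.1] gap 26.1
shift [107.5   3.9 -96.3] turn [ 0.004 -0.002 -0.023]
```

View pics/c2.png

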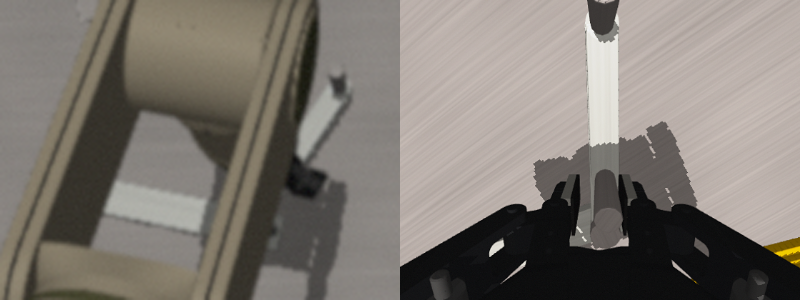

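The single bar in the wrist view shows the short bar lying over the long bar, and the elbow pin is still at top pixel (265,139), so step 1 is done. I lift, move to the elbow pin and cage that.

>>> servo_tool --pt "26 0 0 -16 0 0 0" --pt "26 0 0 -20 0 0 0" --pt "26 0 0 -20 0 0 0" --pt "48 5 0 -10 0 0 0" --pt "48 22 1 0 0 0 -0.01" --pt "48 30 1 0 0 0 -0.01" --pt "48 30 1 0 0 0 0" --pt "48 18 1 0 0 0 0" --pt "48 0 0 0 0 0 0"

```text
time: 6.3
tool_pos: [615.1, -112.4, 120.1]
tcp_rot: [179.8, -0.0, -32.4]
ft_force: [-0.1, 0.9, -0.5]
finger_gap: 48.1
```

Run:
```python
from h import *
from go import res
res(614,-111,52,-32.4)
cv2.imwrite("pics/w3.png",snapshot("wrist"))
```

```text
t 6.3 pos [ 615.1 -112.4  120.1] rot [179.8  -0.  -32.4] F [-0.1  0.9 -0.5] gap 48.1
shift [-1.7 -0.9 68.1] turn [ 0.004 -0.001 -0.   ]
```

View pics/w3.png

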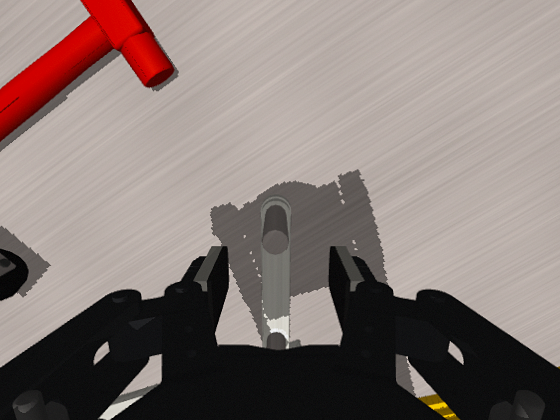

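The elbow pin top is at (275,242) and the end pin top at (277,340), both in line with the bar. I descend and close to a cage.

>>> servo_tool --pt "48 -1 -1 18 0 0 0" --pt "48 0 0 18 0 0 0" --pt "48 0 0 18 0 0 0" --pt "48 0 0 14 0 0 0" --pt "26 0 0 0 0 0 0" --pt "26 0 0 0 0 0 0" --pt "26 0 0 0 0 0 0"

```text
time: 7.05
tool_pos: [610.1, -107.5, 49.3]
tcp_rot: [179.7, 0.2, -32.3]
ft_force: [0.0, -0.1, 1.0]
finger_gap: 26.0
```

>>> servo_tool --pt "26 0 -8 0 0 0 -0.03" --pt "26 -0.6 -12 0.5 0 0 -0.075" --pt "26 -0.6 -12 0.5 0 0 -0.075" --pt "26 -0.6 -12 0.5 0 0 -0.075" --pt "26 -0.6 -12 0.5 0 0 -0.075"

```text
time: 7.55
tool_pos: [631.7, -57.5, 49.9]
tcp_rot: [179.6, 0.3, -12.6]
ft_force: [-3.9, -2.9, 0.7]
finger_gap: 26.2
```

```bash
python3 arc.py 480 -26 160 0 0
```

```text
polar r 155.0 ang -11.7 (mod360 348.3 ) yaw wanted -11.7
t 7.55 pos [631.7 -57.5  49.9] rot [179.6   0.3 -12.6] F [-3.9 -2.9  0.7] gap 26.2
shift [  1.2 -32.5  -2.3] turn [ 0.007  0.006 -0.22 ]
```

>>> servo_tool --pt "26 0.8 -13 -0.5 0.005 0 -0.09" --pt "26 0.6 -13 -0.5 0 0.005 -0.085" --pt "26 0.6 -13 0 0 0 -0.083" --pt "26 0.4 -13 0 0 0 -0.083" --pt "26 0 -13 0 0 0 -0.083" --pt "26 -0.5 -13 0 0 0 -0.083" --pt "26 -0.5 -13 0 0 0 -0.083"

```text
time: 8.25
tool_pos: [630.1, 31.5, 53.1]
tcp_rot: [179.5, 0.3, 23.1]
ft_force: [-0.2, -4.7, -4.0]
finger_gap: 26.4
```

```bash
python3 arc.py 480 -26 160 0 45
```

```text
polar r 160.7 ang 21.0 (mod360 21.0 ) yaw wanted 21.0
t 8.25 pos [630.1  31.5  53.1] rot [179.5   0.3  23.1] F [-0.2 -4.7 -4. ] gap 26.4
shift [-12.1 -65.7   0.5] turn [ 0.008  0.006 -0.382]
```

>>> servo_tool --pt "26 -1 -13 0 0.005 0 -0.06" --pt "26 -0.8 -13 0 0 0.005 -0.07" --pt "26 -0.6 -13 0 0 0 -0.083" --pt "26 -0.6 -13 0 0 0 -0.083" --pt "26 -0.6 -13 0 0 0 -0.083" --pt "26 -0.6 -13 0 0 0 -0.083" --pt "26 -0.6 -13 0 0 0 -0.083" --pt "26 -0.6 -13 0 0 0 -0.083"

```text
time: 9.05
tool_pos: [568.8, 109.6, 58.3]
tcp_rot: [178.7, -0.1, 61.3]
ft_force: [3.8, -2.3, -3.0]
finger_gap: 26.2
```

```bash
python3 arc.py 480 -26 160 0 79
```

```text
polar r 162.0 ang 56.8 (mod360 56.8 ) yaw wanted 56.8
t 9.05 pos [568.8 109.6  58.3] rot [ 1.787e+02 -1.000e-01  6.130e+01] F [ 3.8 -2.3 -3. ] gap 26.2
shift [ -9.1 -61.5   5. ] turn [ 0.022  0.002 -0.309]
```

>>> servo_tool --pt "26 0 -12 2 0.01 0 -0.04" --pt "26 0 -12 2 0.01 0 -0.055" --pt "26 -0.3 -12 1 0 0 -0.07" --pt "26 -0.5 -11 0 0 0 -0.07" --pt "26 -0.5 -10 0 0 0 -0.07"

```text
time: 9.55
tool_pos: [523.2, 132.1, 60.1]
tcp_rot: [178.8, -0.1, 80.0]
ft_force: [4.3, -1.5, -4.3]
finger_gap: 26.0
```

```bash
python3 arc.py 480 -26 160 0 80
```

```text
polar r 163.9 ang 74.7 (mod360 74.7 ) yaw wanted 74.7
t 9.55 pos [523.2 132.1  60.1] rot [ 1.788e+02 -1.000e-01  8.000e+01] F [ 4.3 -1.5 -4.3] gap 26.0
shift [ -3.2 -15.3   7.8] turn [ 0.021 -0.003  0.001]
```

>>> servo_tool --pt "26 -1 -5 2 0.01 0 0" --pt "26 -1 -5 2 0 0 0" --pt "26 -1 -5 2 0 0 0"

```text
time: 9.85
tool_pos: [514.2, 134.6, 59.7]
tcp_rot: [178.6, -0.5, 80.1]
ft_force: [4.7, 2.6, 1.8]
finger_gap: 25.8
```

```bash
python3 arc.py 480 -26 160 0 81
```

```text
polar r 164.2 ang 78.0 (mod360 78.0 ) yaw wanted 78.0
t 9.85 pos [514.2 134.6  59.7] rot [178.6  -0.5  80.1] F [4.7 2.6 1.8] gap 25.8
shift [-4.2 -8.8  7.4] turn [ 0.025 -0.009 -0.016]
```

>>> servo_tool --pt "26 -1 -4 2 0.01 0 0" --pt "26 -1 -4 2 0 0 0" --pt "26 0 -2 0 0 0 0" --pt "26 0 0 0 0 0 0"

```text
time: 10.25
tool_pos: [509.1, 135.8, 59.8]
tcp_rot: [178.7, -0.8, 79.9]
ft_force: [3.1, -0.2, -1.6]
finger_gap: 26.0
```

```bash
python3 arc.py 480 -26 160 0 81
```

```text
polar r 164.4 ang 79.8 (mod360 79.8 ) yaw wanted 79.8
t 10.25 pos [509.1 135.8  59.8] rot [178.7  -0.8  79.9] F [ 3.1 -0.2 -1.6] gap 26.0
shift [-4.5 -3.6  7.6] turn [ 0.023 -0.013 -0.019]
```

>>> servo_tool --pt "30 0 2 0 0 0 0" --pt "30 0 0 -15 0 0 0" --pt "30 0 0 -20 0 0 0" --pt "30 0 0 -25 0 0 0" --pt "30 0 0 -40 0 0 0" --pt "30 0 0 -40 0 0 0" --pt "30 0 0 0 0 0 0"

```text
time: 10.95
tool_pos: [502.2, 133.2, 199.0]
tcp_rot: [179.8, -0.4, 79.8]
ft_force: [0.4, 0.4, -0.0]
finger_gap: 30.0
```

>>> servo_tool --pt "30 30 0 0 0 0 0" --pt "30 40 0 0 0 0 0" --pt "30 40 0 0 0 0 0" --pt "30 40 0 0 0 0 0" --pt "30 40 0 0 0 0 0" --pt "30 40 0 0 0 0 0" --pt "30 30 0 0 0 0 0" --pt "30 0 0 0 0 0 0" --pt "30 0 0 0 0 0 0"

```text
time: 11.85
tool_pos: [546.2, 396.2, 191.6]
tcp_rot: [-179.4, 0.2, 79.5]
ft_force: [0.8, -0.3, -0.4]
finger_gap: 30.3
```

Run:
```python
from h import *
s=sense();print(s['time'],s['tool_pos'],s['ft_force'])
im=snapshot("top")
a=cv2.resize(im,(400,300));b=cv2.resize(im[140:230,130:250],(400,300),interpolation=cv2.INTER_CUBIC)
cv2.imwrite("pics/c4.png",np.hstack([b,a]))
d=im.astype(int)[120:180,365:465]-cv2.imread("pics/top0.png").astype(int)[120:180,365:465];print('stay region diff',abs(d).mean(),abs(d).max())
```

```text
11.85 [546.23167815 396.18922297 191.63839857] [ 0.76426075 -0.27650443 -0.41860906]
stay region diff 1.2870555555555556 7
```

View pics/c4.png

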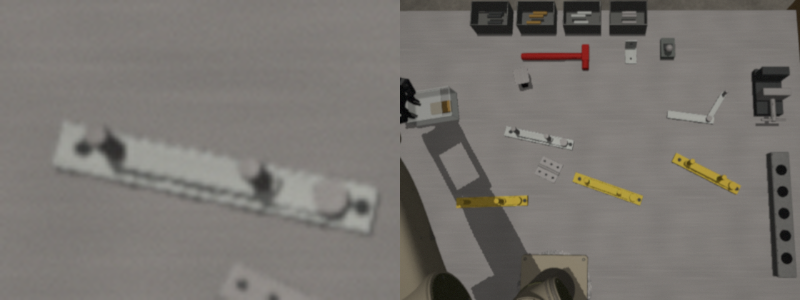

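The bars lie on one line: in the crop, the elbow pin top is at (100,137), the end pin top at (255,173) and the cap at (331,196). I'll check the angles.

Run:
```python
from fit import *
cr=np.array([(331,196),(58,145),(375,212),(100,137),(255,173)])*.3+[130,140]
m=pix2world("top",cr,[34,12,12,90,90])[:,:2]
H,A,B,E,P=m;an=lambda v:np.degrees(np.arctan2(v[1],v[0]))
print(m.round(1),'rail',an(A-B),'a',an(A-B)-an(E-H),'b',an(P-E)-an(H-E),np.hypot(*(E-H)),np.hypot(*(P-E)))
```

```text
[[479.2 -26.6]
 [520.2 178.8]
 [471.4 -56.2]
 [510.1 126.7]
 [485.3  18.6]] rail 78.27045517012138 a -0.36720824246734196 b -1.5323455968528634 156.3798121103836 110.81413122258338
```

```bash
python3 -c "
from bench import *
s=sense();print(abs(s['qd']).max(),s['ft_force']);print(hand_in())"
```

```text
1.4119821300257838 [-0.3421013  -0.89304422 -0.15789125]
the job is handed in; nothing more can be done
None
```

The larger three-bar arm is folded away and the job is handed in, after about 12 s of the 54 s allowed. I swung the short bar fully back over the long bar with the long bar still about 111° out. I then swung the long bar home over the rail, using the elbow pin.

- **Fold angles:** in the last top view the long bar measures about -0.4° and the short bar about -1.5° from folded. Both are zero within measuring error, and the limit is 12°.
- **Step 1:** the wrist view showed the short bar lying over the long bar, and the elbow pin had not moved in the top view. I judged this by eye and did not calculate the angle.
- **Smaller stay:** the image around it is unchanged from the start, apart from noise (largest difference 7 grey levels).
- **Robot at hand-in:** it stood clear, with the tool about 190 mm above the bench. Wrist forces were under 1 N, and the fastest joint read 1.4°/s.
- **Disagreement:** the wrist camera placed the pins and hinge about 5 mm from the top camera's fit. The loose cage of the fingers around each pin took this up.

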